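Key the stop plate onto its jig

ROBOT

A 7-joint arm with a two-finger parallel gripper is mounted at the origin on the work surface. World frame = base frame: x ahead of the robot, y to its left, z up, the work surface at z = 0. Lengths are in m, angles in rad, forces in N, time in s.
With the tool pointing down it reaches from about 0.35 to 0.9 m from the base axis. Payload 8.1 kg.
Tool frame: the origin (TCP) lies between the finger pads; the fingertips stand 11 mm ahead of it and the grasp point (between the pads) lies 8 mm behind it; z points along the fingers, y is the line along which they close (so a half turn about z gives the same grasp; the last joint's range is limited). The gripper opens to 92 mm and grips with 3 to 60 N. Pads are 19 mm wide; open, the fingers measure 130 mm over their backs; the gripper's body (75 mm by 190 mm) begins 47 mm behind the grasp point.
Start: joints at [-0.103, 0.434, 0.025, 1.573, -0.012, 1.134, -0.075], TCP at [0.625, -0, 0.208] pointing down, gripper open.
Joint ranges: [-2.62, 2.62], [-0.44, 2.09], [-1.27, 1.32], [0.08, 2.57], [-1.32, 4.46], [0.12, 2], [-2.74, 2.74]. Speed limits (rad/s): [2.22, 2.22, 3.01, 3.01, 3.14, 3.14, 3.14].

INTERFACE

Orientations are given as a rotation vector (axis times angle).
In Python, from cell import observe, get_image, camera_params, sign_off gives the robot as it stands.
- The arm moves only by the shell command python3 -m pendant 'ROWS' [FORCE]. ROWS is JSON, one flat list of numbers, 7 for each row, row after row: the shift along the tool's x, y, z in m, then the turn, a rotation vector about the tool's x, y, z in rad, then the finger opening in m, from 0 to 0.0918. In form: [dx, dy, dz, rx, ry, rz, jaw, dx, dy, dz, rx, ry, rz, jaw, ...]. A call has 1 to 10 rows; each row shifts and turns the commanded pose from where the row before left it, along the tool's axes as they then stand; what a row does not reach is not made up. A row lasts 1/8 s, in which the tool goes at most 62.5 mm and 10.7 degrees, less where a joint would pass 70% of its speed; a pose out of reach is approached as far as the arm can. A call is refused whole if a number of a shift passes 0.0625 or a number of a turn 0.188, either way. A call with a gripper value outside its range is refused whole. The fingers move at their own pace and stop on an object; FORCE is the grip in N (left out, the last holds). Time passes only in rows, so rows that do not move let the fingers close. It gives the time, the measured TCP pose, the force, the opening and the grip force at its end, in the units of the state.
- observe(): the state, without advancing time (a new reading comes with each control period).
- get_image(name): name is "scene" or "side" or "wrist"; returns the picture (400x640x3 uint8, red, green, blue); there is no depth.
- camera_params(name): a dict with "intrinsics" (3x3 intrinsics, pixels), "dist" ([k1, k2, p1, p2, k3] as OpenCV has them; the pictures are not rectified), "eye" and "rotation" of the camera in the world; the wrist camera has in their place "T_tool_cam" (4x4, takes a point from camera to tool coordinates, whose origin is the TCP and whose axes are the flange's). Camera axes: x right, y down, z forward; pixel columns grow to the right and rows downward; lengths in m; the calibration is good to about 2 mm. A picture is of the moment at which its call begins: read the wrist's pose just before it. camera_params takes no time and is no camera call.
- sign_off(): hands the job in; it is judged then, once.
The state is a dict: "clock": time; "joints": joint angles; "dq": joint speeds; "joint_efforts": joint torques, N m; "position": TCP position; "ee_rot": TCP orientation; "force": force on the tool from outside, world axes, zero at the start; "ft_torque": the same for the moment, N m; "width": opening from 0.0 (shut) to 1.0 (fully open); "gripper_force": force on a finger pad.
Only numpy, scipy, OpenCV 4.12 (cv2) and the standard library are available. Lean on these libraries where they do the work, as an engineer would, in place of code of your own. Each camera call takes 0.05 s, during which the arm holds its last target. There are 200 camera calls.

TASK

The round aluminium plate on the frame jig is not keyed in yet. Push its upright rib round with a fingertip until the notch in the plate's rim stands over the steel pin of the jig, then press down on the plate's hub until the plate sits fully home, and take the hand away. Never lift or tip the plate off its spindle, and leave the other things on the bench where they are.

Things in the scene. Friction and masses are not known exactly. Their poses are not given: they have to be found in the camera images.
- jig: fixed grey jig base: square foot 160 x 160 mm, 20 mm high, and on it a round pedestal 120 mm in diameter whose flat top, the seat, is 45 mm above the bench. An ear 24 mm wide, level with the seat, sticks out of the pedestal to 76 mm from the axis towards the jig's +x and carries the pin. Origin: on the bench under the pedestal's axis; z up
- collar (a joint): slide of the dark steel collar (76 mm in diameter) in the pedestal, in m: 0 = it stands 9 mm proud of the seat, carrying the plate level; 0.009 = flush with the seat, where it stops. It slides down stiffly (about 8 N) and stays where it is left
- pin (a point): tip of the fixed upright locating pin, 57 mm from the jig's axis along the jig's +x. The pin is 8 mm in diameter, 8 mm high above the seat, its top 3 mm conical; this point is 53 mm above the bench. Seen from above, only its outer half shows beyond the plate's rim until the notch is over it.
- plate: loose round aluminium plate (about 0.35 kg), 116 mm in diameter, 9 mm thick, on six 1 mm pads, centred (0.9 mm play) on the jig's 12 mm spindle in a blind hole of its underside. Origin: centre of the underside (of the pads); top face 10 mm above it; z up; +x to the notch, -x to the rib. At first the origin is 54 mm above the bench, the rim 2 mm clear of the pin; it turns freely either way and stops when not pushed. Fully home: 45 mm above the bench
- notch (a point): the plate's rim notch: a slot 14 mm wide through the full thickness, from the rim 12 mm inwards. This point is on its centre line, 57 mm from the plate's axis, level with the plate's top face. The plate goes home only with this over the pin (about 3 degrees either way); elsewhere the pin stops it.
- rib (a point): middle of the top edge of the upright radial rib cast on the plate opposite the notch: 8 mm thick, 28 mm long radially (26 to 54 mm from the plate's axis), standing 26 mm above the plate's top face; this point is 40 mm from the axis. To be pushed sideways, round the axis
- hub (a point): centre of the flat top of the plate's hub, 30 mm in diameter, 16 mm above the plate's top face, on the plate's axis. Press here, straight down, with about 10 to 20 N, until it stops.
- thumb_nut: brass thumb nut, 20 mm wide, 18 mm high, standing on a corner of the jig's foot (top of the foot is 20 mm above the bench); bystander. Origin: centre of its underside
- screwdriver: screwdriver lying on the bench beside the jig; bystander
- offcut: wood offcut, 120 x 45 x 22 mm, lying on the bench beside the jig; bystander. Origin: centre of its underside
- screw_jar: glass jar with steel cap, 56 mm wide, 65 mm high; bystander. Origin: centre of its underside
- glue: white glue bottle with red cap, 60 mm wide, 170 mm high; bystander. Origin: centre of its underside
- wrench: steel wrench lying on the bench; bystander
- tape: yellow tape measure, 65 x 38 x 60 mm; bystander. Origin: centre of its underside
Things that resemble listed ones, but are neither listed nor needed, are in the scene too. Of the things like the plate, leave any that is blue or red; of the rest the smaller one is meant.

How it is judged:
On the way, in this order (a step that is already met when the one before it is completed fails the run):
1. the plate is turned until its notch is within 9 mm of the pin, seen from above (horizontal distance between notch and pin below 0.009 m).
2. the plate is pressed home over the pin (z of plate in the frame of jig below 0.047 m and horizontal distance between notch and pin below 0.006 m), for 0.2 s.
At the end, for the whole second after the job is handed in: The plate lies at rest, level within 0.04 rad, its underside within 2 mm of the seat (45 mm above the bench), its centre within 3 mm of the jig's axis and its notch within 6 mm of the pin seen from above (all of step 2 and z of plate in the frame of jig above 0.043 m and horizontal distance between plate and jig below 0.003 m and angle between plate's own z axis and vertical below 0.04 rad and linear speed of plate below 0.01 m/s); the robot touches nothing.
It fails at once if the plate is lifted more than 5 mm above where it first lay (z of plate in the frame of jig above 0.059 m).
It fails at once if the plate is tipped by more than 0.2 rad (angle between plate's own z axis and vertical above 0.2 rad).
It fails at once if one of the other things is moved by more than 25 mm (distance of any of thumb_nut, screwdriver, offcut, screw_jar, glue, wrench, tape from where it was at the start of the episode above 0.025 m).
It also fails if it takes over 45 s, if anything falls off the work surface, if the arm or the gripper's body presses on something with over 40 N, if the wrist force passes 120 N, or if a joint passes its speed limit or range.

## Working session

There is one attempt and no reset: what is moved stays moved. The work goes in short steps, Python scripts to look and compute and a shell command to move; the robot and the scene stay as the last step left them, time stands still between calls to the robot, and variables do not carry over. Pictures are saved under pics/ and viewed, at most 10 in all, crops included, and the job is handed in when it is done.

```bash
ls; mkdir -p pics; python3 - <<'E'
from cell import *
import cv2
for n in ["scene","wrist"]:
    cv2.imwrite(f"pics/{n}0.png",get_image(n)[:,:,::-1])
    p=camera_params(n); print(n,{k:(v.tolist() if hasattr(v,'tolist') else v) for k,v in p.items()})
s=observe(); print(s)
E
```

```text
pics
scene {'intrinsics': [[478.01473164157113, 0.0, 316.9285148191336], [0.0, 478.01473164157113, 203.03570951506583], [0.0, 0.0, 1.0]], 'dist': [-0.09559913875938579, 0.0, 0.0, 0.0, 0.0], 'eye': [1.2312238832103473, 0.850679608182413, 1.205003335555484], 'rotation': [-0.8894452619815115, -2.57228610892888, 1.025740572370603]}
wrist {'intrinsics': [[318.62839871100863, 0.0, 318.34272197851055], [0.0, 318.62839871100863, 198.87921727277956], [0.0, 0.0, 1.0]], 'dist': [-0.04804650081337249, 0.0, 0.0, 0.0, 0.0], 'T_tool_cam': [[-5.2920599047606606e-05, -0.9548453317744843, -0.2971033314991313, 0.08064550448653084], [0.999999982957181, -0.00010308137315764667, 0.00015316613777824296, 0.0007029496883150799], [-0.00017687579102408874, -0.29710331833000964, 0.9548453209563573, -0.17594520396972024], [0.0, 0.0, 0.0, 1.0]]}
{'clock': 0.1, 'joints': array([-0.10258664,  0.43515432,  0.02495897,  1.5740216 , -0.01160444,
        1.13396143, -0.07507976]), 'dq': array([ 1.57628106e-03, -1.81584745e-03,  1.40265463e-03, -1.23141761e-03,
       -1.63116944e-03,  7.05112960e-05, -9.29074691e-04]), 'joint_efforts': array([ 2.76666542e-03, -6.69124532e+01,  9.87763703e-01, -3.15145969e+01,
       -6.05509384e-02,  3.73947364e-02,  1.19628339e-04]), 'position': array([ 6.24518493e-01, -5.34574464e-05,  2.07216659e-01]), 'ee_rot': array([-2.22085958e+00, -2.22074561e+00,  1.67944515e-03]), 'force': array([-0.01940842,  0.39043694,  0.50636234]), 'ft_torque': array([ 0.04122429,  0.02323143, -0.0208572 ]), 'gripper_force': 0.0, 'width': 1.0040719329044907}
```

View pics/scene0.png

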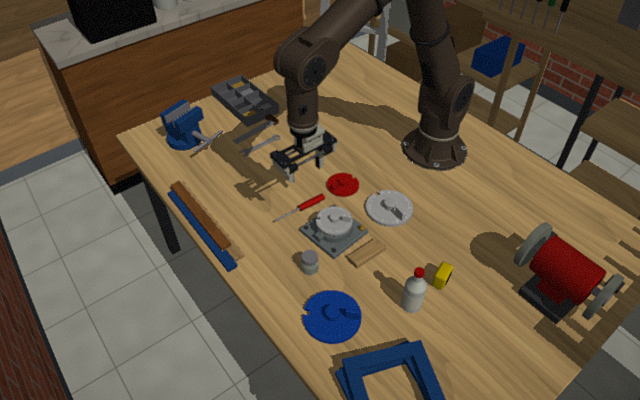

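View pics/wrist0.png

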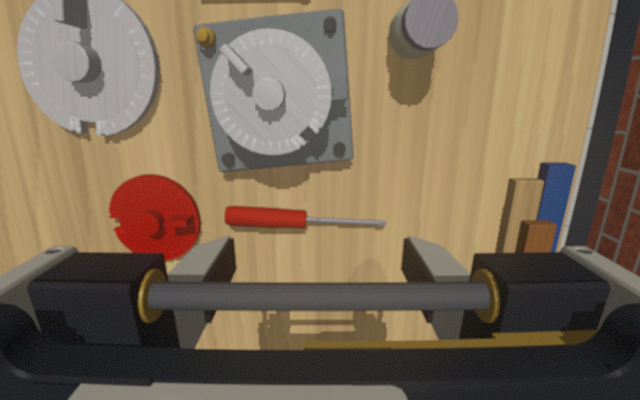

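The wrist view shows the plate on its jig: hub top near (268,94), rib (235,57), notch (308,135), thumb nut (205,38), screwdriver below it, jar to the right. I'll enlarge the crop to find the pin and ear.

```bash
cat > h.py <<'E'
from cell import *
import numpy as np, cv2
from scipy.spatial.transform import Rotation as R
def ray(n,uv,s=None):
    p=camera_params(n); K=np.array(p["intrinsics"]); d=np.array(p["dist"])
    x=cv2.undistortPoints(np.array(uv,float).reshape(-1,1,2),K,d).reshape(-1,2)
    x=np.c_[x,np.ones(len(x))]
    if n=="wrist":
        s=s or observe(); T=np.eye(4); T[:3,:3]=R.from_rotvec(s["ee_rot"]).as_matrix(); T[:3,3]=s["position"]
        T=T@np.array(p["T_tool_cam"]); M,e=T[:3,:3],T[:3,3]
    else: M,e=R.from_rotvec(p["rotation"]).as_matrix(),np.array(p["eye"])
    return e,x@M.T
def at(n,uv,z,s=None):
    e,v=ray(n,uv,s); z=np.broadcast_to(z,len(v))
    return e+v*((z-e[2])/v[:,2])[:,None]
E
python3 - <<'E'
import cv2
a=cv2.imread("pics/wrist0.png")[5:180,185:365]
cv2.imwrite("pics/c0.png",cv2.resize(a,None,fx=3.4,fy=3.4,interpolation=cv2.INTER_CUBIC))
from h import *
print(at("wrist",[(268,94),(235,57),(308,135),(195,26),(341,11),(352,158),(221,171)],[.080,.090,.064,.02,.02,.02,.02]).round(4))
E
```

```text
[[0.5793 0.0861 0.08  ]
 [0.5537 0.1166 0.09  ]
 [0.6148 0.0475 0.064 ]
 [0.4966 0.1561 0.02  ]
 [0.6482 0.169  0.02  ]
 [0.6637 0.0168 0.02  ]
 [0.5113 0.0016 0.02  ]]
```

View pics/c0.png

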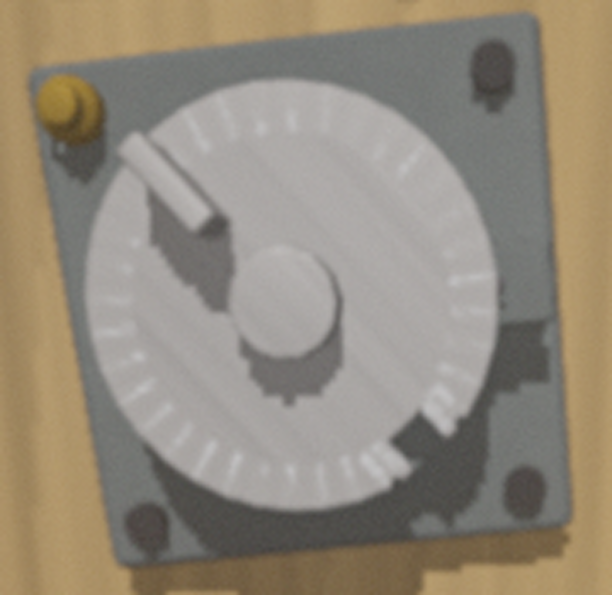

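The jig's foot centre comes out at about (0.580, 0.086) and the hub at (0.579, 0.086), which agree. Jig yaw is about 5.3° and the ear and pin are on the right, towards +x, with the pin at px (332,92). The notch is at about −48.5°, so the plate has to turn about +54° CCW. I'll close the fingers and go above the rib's clockwise side with the fingers turned square to it.

```bash
python3 -m pendant '[0.0445,-0.0183,0,0,0,0,0, 0.0445,-0.0183,0,0,0,0,0, 0.0445,-0.0183,0,0,0,0,0, 0,0,0,0,0,0.17,0, 0,0,0,0,0,0.17,0, 0,0,0,0,0,0.17,0, 0,0,0,0,0,0.17,0, 0,0,0,0,0,0.17,0, 0,0,0,0,0,0,0]' 10
python3 - <<'E'
from h import *
print(at("wrist",[(332,92)],.053)[0:0], at("scene",[(413,290),(310,262),(443,276),(335,213)],[.08,.03,.03,.08]).round(3))
s=observe(); print(s["position"],R.from_rotvec(s["ee_rot"]).as_matrix()[:,0].round(3),s["width"])
cv2.imwrite("pics/w1.png",get_image("wrist")[:,:,::-1])
E
```

```text
clock: 1.23
position: [0.5698, 0.1335, 0.2076]
ee_rot: [2.939, 1.109, -0.001]
force: [-0.3, -0.3, -0.3]
width: 0.073
gripper_force: 0.0
[] [[0.582 0.435 0.08 ]
 [0.725 0.152 0.03 ]
 [0.448 0.438 0.03 ]
 [0.568 0.078 0.08 ]]
[0.56984288 0.13352982 0.20755415] [ 0.751  0.661 -0.001] 0.07262326609227523
```

View pics/w1.png

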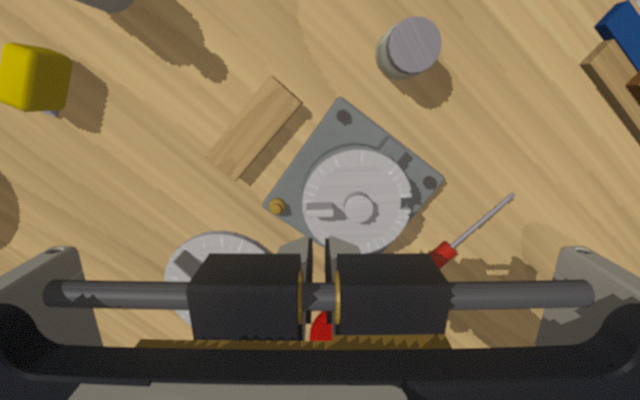

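The view shows the hub at (357,208), the rib from (305,210) to (333,210), the notch at (406,203), and the ear at (395,158), up and to the right of the plate. I'll check the numbers.

```bash
python3 - <<'E'
from h import *
print(at("wrist",[(357,208),(320,210),(406,203),(396,157)],[.080,.090,.064,.053]).round(4))
# where TCP axis at z=.085 projects relative: points along the tool axis
a=cv2.imread("pics/w1.png")[90:280,240:460]; cv2.imwrite("pics/c1.png",cv2.resize(a,None,fx=3,fy=3,interpolation=cv2.INTER_CUBIC))
E
```

```text
[[0.5788 0.0888 0.08  ]
 [0.5551 0.1176 0.09  ]
 [0.6145 0.0485 0.064 ]
 [0.6422 0.0883 0.053 ]]
```

View pics/c1.png

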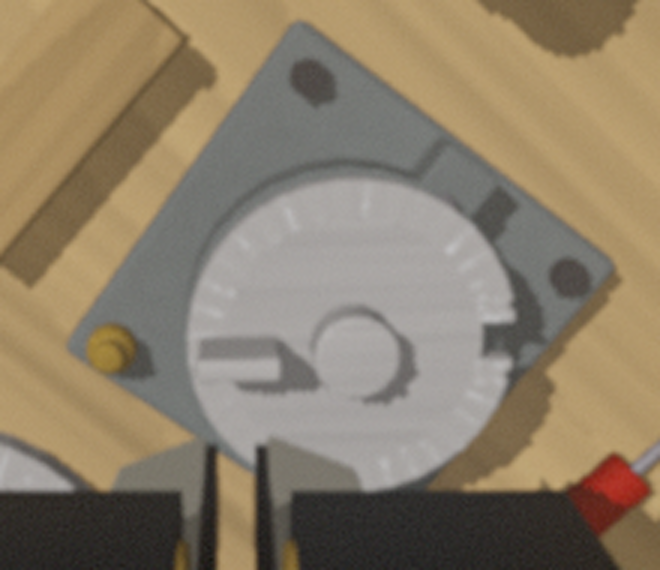

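The geometry is consistent: the gap to the rib is about 9 mm and the ear is on +x. I'll move 5 mm further away and go down beside the rib, fingertips to z ≈ 0.072.

```bash
python3 -m pendant '[0.005,0,0,0,0,0,0, 0,0,0.04,0,0,0,0, 0,0,0.04,0,0,0,0, 0,0,0.025,0,0,0,0, 0,0,0.019,0,0,0,0, 0,0,0,0,0,0,0]'
python3 - <<'E'
from h import *
s=observe(); print(s["position"],s["width"],s["force"])
# arc plan: TCP for rib angle a, tool x along n; print tool-frame steps
C=np.array([.5797,.0868]); p=s["position"][:2]; 
def tgt(a,g): 
    a=np.radians(a);u=np.array([np.cos(a),np.sin(a)]);n=np.array([np.sin(a),-np.cos(a)])
    return C+.042*u+(.0135+g)*n,u,n
th=np.arctan2(*R.from_rotvec(s["ee_rot"]).as_matrix()[[1,0],0]); print(np.degrees(th))
for a in [131.5,137,143,149,155,161,167,173,179,185.3]:
    t,u,n=tgt(a,0); x=np.array([np.cos(th),np.sin(th)]); y=np.array([np.sin(th),-np.cos(th)])
    th2=np.radians(a-90); print(a,((t-p)@x).round(4),((t-p)@y).round(4),"rz",round(th-th2,3)); p=t; th=th2
E
```

```text
clock: 2.02
position: [0.573, 0.1366, 0.0825]
ee_rot: [-2.939, -1.11, 0.005]
force: [0.1, 0.4, 0.4]
width: 0.008
gripper_force: 0.0
[0.57296972 0.13664871 0.08254792] 0.007623990306863211 [0.06176268 0.35992586 0.37637792]
41.3948805738307
131.5 -0.0145 -0.0002 rz -0.002
137 -0.0041 -0.0011 rz -0.096
143 -0.0045 -0.0012 rz -0.105
149 -0.0045 -0.0012 rz -0.105
155 -0.0045 -0.0012 rz -0.105
161 -0.0045 -0.0012 rz -0.105
167 -0.0045 -0.0012 rz -0.105
173 -0.0045 -0.0012 rz -0.105
179 -0.0045 -0.0012 rz -0.105
185.3 -0.0047 -0.0012 rz -0.11
```

```bash
python3 -m pendant '[-0.0072,0,0,0,0,0,0, -0.0073,0,0,0,0,0,0, -0.0043,-0.0011,0,0,0,-0.1,0, -0.0045,-0.0012,0,0,0,-0.105,0, -0.0045,-0.0012,0,0,0,-0.105,0, -0.0045,-0.0012,0,0,0,-0.105,0, -0.0045,-0.0012,0,0,0,-0.105,0, -0.0045,-0.0012,0,0,0,-0.105,0, 0,0,0,0,0,0,0]'
python3 - <<'E'
from h import *
s=observe(); print(s["position"],s["force"],np.degrees(np.arctan2(*R.from_rotvec(s["ee_rot"]).as_matrix()[[1,0],0])))
a=get_image("wrist")[:,:,::-1]; cv2.imwrite("pics/w2.png",a); cv2.imwrite("pics/w2b.png",cv2.resize(a[20:270,190:500],None,fx=2.4,fy=2.4))
E
```

```text
clock: 3.15
position: [0.5425, 0.1084, 0.0847]
ee_rot: [2.458, 1.956, 0.001]
force: [0.5, 0.5, 0.8]
width: 0.002
gripper_force: 0.0
[0.54250644 0.10844782 0.08470851] [0.49829372 0.45669994 0.84357232] 77.02647684017943
```

View pics/w2b.png

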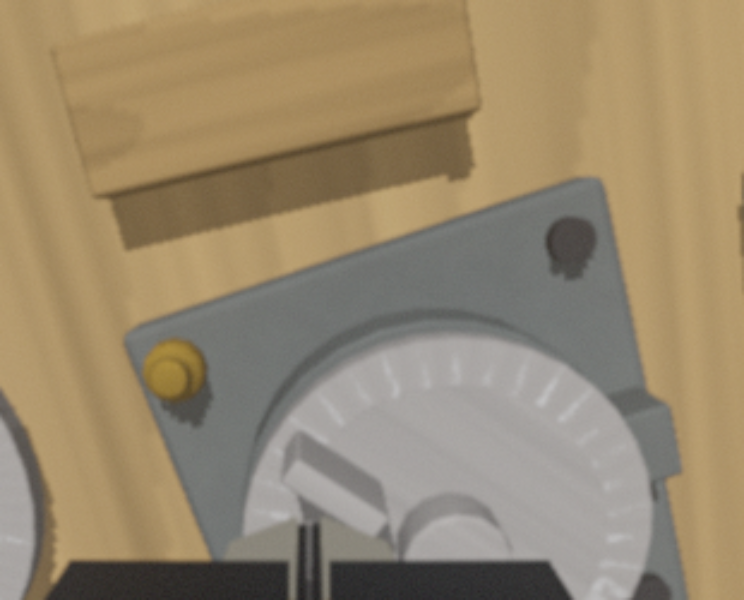

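```bash
python3 - <<'E'
from h import *
s=observe(); print(s["position"])
print(at("wrist",[(311,216),(348,241),(379,238),(190+645/2.4,20+430/2.4)],[.090,.090,.080,.05]).round(4))
p=camera_params("wrist"); T=np.array(p["T_tool_cam"]); Ti=np.linalg.inv(T)
P=np.array([[0,0,0],[.0095,0,.011],[-.0095,0,.011],[0.0095,0.019,0.011],[0,0,-.02]])
q=P@Ti[:3,:3].T+Ti[:3,3]
print(cv2.projectPoints(q,np.zeros(3),np.zeros(3),np.array(p["intrinsics"]),np.array(p["dist"]))[0].reshape(-1,2).round(0))
E
```

```text
[0.54265324 0.10881259 0.08460876]
[[0.5432 0.1267 0.09  ]
 [0.5607 0.1066 0.09  ]
 [0.5797 0.0995 0.08  ]
 [0.6424 0.1011 0.05  ]]
[[317. 240.]
 [317. 219.]
 [317. 246.]
 [348. 219.]
 [317. 256.]]
```

View pics/w2.png

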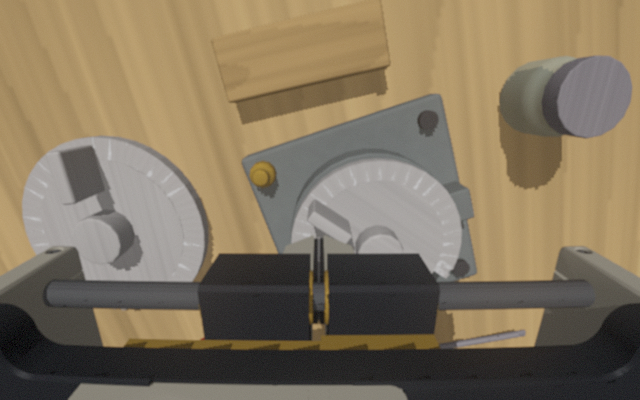

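In this view the rib, top face about (311,216) to (348,241), still points at 131° although the finger's path went through there, and no force was felt. I need an independent look from the fixed cameras.

```bash
python3 - <<'E'
from h import *
s=observe(); tips=[]
out=[]
for n in ["side","scene"]:
    p=camera_params(n); im=get_image(n)[:,:,::-1]
    M=R.from_rotvec(p["rotation"]).as_matrix().T; rv=cv2.Rodrigues(M)[0]; tv=-M@np.array(p["eye"])
    P=np.array([[.5797,.0868,.08],[.5425,.1088,.0737],[.5552,.117,.09],[.6365,.092,.053]])
    q=cv2.projectPoints(P,rv,tv,np.array(p["intrinsics"]),np.array(p["dist"]))[0].reshape(-1,2); print(n,p["eye"],q.round(0).tolist())
    c=q[0].round().astype(int); w,h=(66,50)
    x0,y0=max(c[0]-w,0),max(c[1]-h-8,0)
    a=cv2.resize(im[y0:y0+2*h,x0:x0+2*w],None,fx=6,fy=6,interpolation=cv2.INTER_CUBIC) if n=="side" else cv2.resize(im[y0:y0+2*h,x0:x0+2*w],None,fx=6,fy=6,interpolation=cv2.INTER_CUBIC)
    print(x0,y0); out.append(a)
im=np.hstack([cv2.resize(o,(400,303)) for o in out]); im=np.hstack([cv2.resize(o[:, 200:],(398,400)) for o in out]) if 0 else im
cv2.imwrite("pics/f3.png",im); print(im.shape)
E
```

```text
side [-0.09722945  0.76227591  1.13109147] [[301.0, 220.0], [306.0, 232.0], [300.0, 228.0], [286.0, 217.0]]
235 162
scene [1.23122388 0.85067961 1.20500334] [[334.0, 216.0], [347.0, 216.0], [346.0, 216.0], [321.0, 231.0]]
268 158
(303, 800, 3)
```

View pics/f3.png

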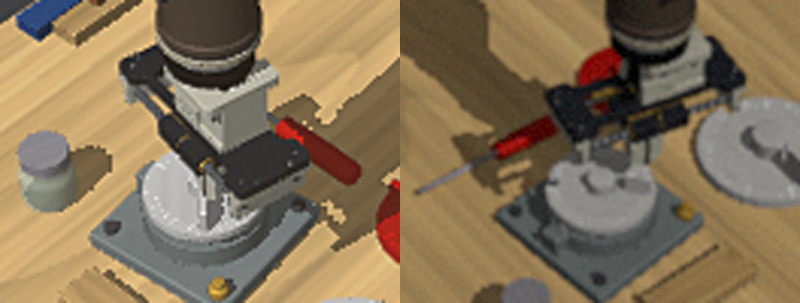

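The side view (left half) and scene view (right half) show the finger close by the rib but don't settle its height. The wrist view does: the visible fingertip edge at row 237 puts the tip about 13 mm *behind* the TCP, so the tips probably passed over the rib. I'll go back to the clockwise side and come down in small steps with force checks.

```bash
python3 -m pendant '[0,0,-0.03,0,0,0,0, 0.0289,0.0193,0,0,0,0,0, 0,0,0,0,0,0.155,0, 0,0,0,0,0,0.155,0, 0,0,0,0,0,0.155,0, 0,0,0,0,0,0.155,0, 0,0,0.015,0,0,0,0, 0,0,0.015,0,0,0,0, 0,0,0,0,0,0,0]'
python3 -m pendant '[0,0,0.003,0,0,0,0, 0,0,0.003,0,0,0,0, 0,0,0,0,0,0,0]'
```

```text
clock: 4.42
position: [0.5664, 0.1326, 0.0819]
ee_rot: [-2.936, -1.117, 0.005]
force: [-0.8, -0.1, -0.0]
width: 0.007
gripper_force: 0.0
clock: 4.8
position: [0.5678, 0.133, 0.0779]
ee_rot: [2.937, 1.115, 0.0]
force: [0.9, 0.4, 0.2]
width: 0.008
gripper_force: 0.0
```

```bash
python3 - <<'E'
import cv2,numpy as np
from h import *
# tip geometry check: gradient along column at open jaw in wrist0, and plate/foot scale in wrist0
s=observe(); print(s["position"],s["force"],s["ft_torque"])
a=cv2.imread("pics/wrist0.png"); g=cv2.cvtColor(a,cv2.COLOR_BGR2GRAY)
# plate mask: bright neutral
hsv=cv2.cvtColor(a,cv2.COLOR_BGR2HSV); m=((hsv[...,1]<30)&(g>125)).astype(np.uint8); m[:, :200]=0; m[:,345:]=0; m[165:]=0
c=max(cv2.findContours(m,0,2)[0],key=cv2.contourArea); h=cv2.convexHull(c); print(cv2.fitEllipse(h))
E
```

```text
[0.56778183 0.13297111 0.07794516] [0.85941472 0.40488586 0.22927744] [-0.00639142  0.05007256  0.02331209]
((269.62677001953125, 90.18051147460938), (121.86151885986328, 129.3186798095703), 152.987060546875)
```

```bash
python3 -m pendant '[0,0,0.0025,0,0,0,0, 0,0,0,0,0,0,0]'; python3 -m pendant '[0,0,0.0025,0,0,0,0, 0,0,0,0,0,0,0]' | egrep "pos|force"
```

```text
clock: 5.05
position: [0.5677, 0.133, 0.0754]
ee_rot: [-2.937, -1.115, 0.0]
force: [-0.2, -0.6, -1.5]
width: 0.005
gripper_force: 0.0
position: [0.5676, 0.133, 0.0727]
force: [-0.3, -0.9, -0.6]
gripper_force: 0.0
```

There is no contact although the nominal tip is already below the plate top, so the tips really are shorter than stated (or z is offset). Continuing down in steps.

```bash
for i in 1; do python3 -m pendant '[0,0,0.0025,0,0,0,0, 0,0,0,0,0,0,0]'| egrep "pos|^force"; python3 -m pendant '[0,0,0.0025,0,0,0,0, 0,0,0,0,0,0,0]' | egrep "pos|^force"; done
python3 - <<'E'
from h import *
s=observe(); print(s["force"],s["width"])
a=get_image("wrist")[:,:,::-1]; cv2.imwrite("pics/w4.png",a); cv2.imwrite("pics/w4b.png",cv2.resize(a[60:270,200:480],None,fx=2.8,fy=2.8,interpolation=cv2.INTER_CUBIC))
E
```

```text
position: [0.5676, 0.133, 0.0702]
force: [-0.7, 0.6, -0.1]
position: [0.5676, 0.133, 0.0677]
force: [-0.6, -0.1, 0.4]
[-0.62625843 -0.13514447  0.38134421] 0.008385710086540486
```

View pics/w4b.png

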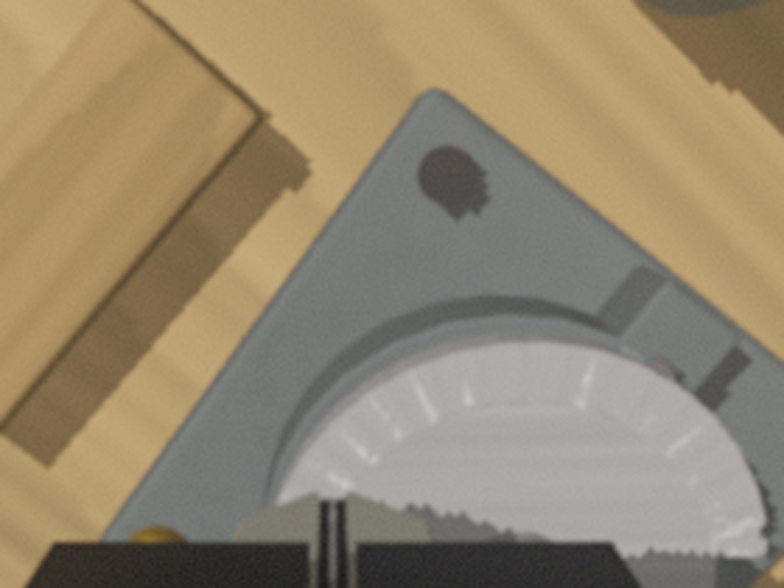

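The rim's CW side is free, the ear is visible at (660,330), and the fingertips end at about (335,500). Still no contact. I'll go 6 mm lower, then push about 10 mm past the expected contact and look for a reaction.

```bash
python3 -m pendant '[0,0,0.003,0,0,0,0, 0,0,0,0,0,0,0]'| egrep "pos|^force"; python3 -m pendant '[0,0,0.003,0,0,0,0, 0,0,0,0,0,0,0]' | egrep "pos|^force"
python3 - <<'E'
from h import *
s=observe(); print(s["position"],s["force"])
# ridge: estimated rib centre (.5545,.117), dir 131.5
x=R.from_rotvec(s["ee_rot"]).as_matrix()[:2,0]; print(x,(s["position"][:2]-[.5545,.117])@x)
E
```

```text
position: [0.5676, 0.133, 0.0647]
force: [0.9, 0.6, -0.0]
position: [0.5676, 0.133, 0.0617]
force: [-0.2, -0.9, -0.5]
[0.56756853 0.13299855 0.06165801] [-0.22645189 -0.90877386 -0.51107914]
[0.74799018 0.66370967] 0.02039352466834081
```

Fingers are ~20 mm from the rib line and below the rib top. Push through an arc of about 35°, as before.

```bash
python3 -m pendant '[-0.0035,0,0,0,0,0,0, -0.0035,0,0,0,0,0,0, -0.0043,-0.0011,0,0,0,-0.1,0, -0.0045,-0.0012,0,0,0,-0.105,0, -0.0045,-0.0012,0,0,0,-0.105,0, -0.0045,-0.0012,0,0,0,-0.105,0, -0.0045,-0.0012,0,0,0,-0.105,0, 0,0,0,0,0,0,0]'
cat > ang.py <<'E'
from h import *
from scipy.ndimage import map_coordinates
def prof(n,im,s,C=(.5797,.0868),z=.064,r=(.048,.050,.052,.054)):
    p=camera_params(n); K=np.array(p["intrinsics"]); d=np.array(p["dist"])
    if n=="wrist":
        T=np.eye(4); T[:3,:3]=R.from_rotvec(s["ee_rot"]).as_matrix(); T[:3,3]=s["position"]; T=T@np.array(p["T_tool_cam"]); M,e=T[:3,:3],T[:3,3]
    else: M,e=R.from_rotvec(p["rotation"]).as_matrix(),np.array(p["eye"])
    t=np.radians(np.arange(0,360,3)); g=cv2.cvtColor(im,cv2.COLOR_BGR2GRAY).astype(float); o=[]
    for q in r:
        P=np.c_[C[0]+q*np.cos(t),C[1]+q*np.sin(t),0*t+z]
        X=(P-e)@M
        uv=cv2.projectPoints(X,np.zeros(3),np.zeros(3),K,d)[0].reshape(-1,2); o.append(map_coordinates(g,[uv[:,1],uv[:,0]],order=1,cval=-1))
    return np.mean(o,0).round().astype(int)
E
python3 - <<'E'
from ang import *
s0=dict(position=np.array([.6245,-.00005,.2072]),ee_rot=np.array([-2.22086,-2.22075,.00168]))
print(prof("wrist",cv2.imread("pics/wrist0.png"),s0))
s=observe(); im=get_image("wrist")[:,:,::-1].copy(); cv2.imwrite("pics/w5.png",im); print(s["force"],s["position"]); print(prof("wrist",im,s))
im=get_image("side")[:,:,::-1].copy();cv2.imwrite("pics/s5.png",im); print(prof("side",im,s))
E
```

```text
clock: 7.35
position: [0.5445, 0.1136, 0.062]
ee_rot: [-2.553, -1.831, 0.0]
force: [-0.2, -0.3, 0.1]
width: 0.007
gripper_force: 0.0
[171 170 175 177 170 172 174 172 172 176 174 172 174 176 173 175 184 175
 174 177 176 173 175 176 174 174 179 174 173 177 178 173 173 176 172 172
 179 173 171 175 178 170 172 162 154 178 169 150 155 168 169 167 169 171
 167 168 172 168 167 171 171 166 171 177 166 169 176 166 166 181 168 164
 174 171 165 168 176 166 167 183 167 165 177 170 165 168 169 165 168 174
 166 165 174 169 166 171 173 168 185 179 179 174  98  80  82  82  91 178
 179 176 180 168 174 173 168 171 173 170 170 177]
[-0.15194248 -0.28620143  0.09648622] [0.54445699 0.11362262 0.06204022]
[168 169 178 167 168 176 167 167 169 171 167 169 182 168 167 175 169 167
 169 170 167 169 179 168 167 170 169 168 169 169 168 168 180 169 167 170
 169 167 169 167 167 167 174 169 166 168 168 151 141 133 133 126  44  42
  43  42  42  47  46  51  56  57  55  61  88  82  75  77  75  73  60  41
  41  41  42  42  41  42  41  43  43  46  48  49  50  48  48  46  41  41
  42  43  43  44  44  46  45  46  78  90  78  77  82  87  89  89  86  81
  76 157 178 151 138 116 118 115 154 178 168 174]
[108 180 199 195 202 197 191 191 194 200 193 199 202 192 192 193 192 194
 195 198 193 192 194 195 192 199 196 193 191 192 191 192 200 193 190 192
 192 191 192 204 196 190 192 202 192 191 204 198 176 162 149 140 119 101
  93 103 101  93  82  73  71  56  53  44  44  43  46  49  51  51  51  51
  50  50  50  50  50  51  50  50  50  51  51  50  49  48  45  56  95 122
 124 122 121 121 121 121 121 121 122 120 120 131 147 154 150 155 167 182
 164  91  48  42  49  54  75  67  57  52  42  50]
```

The polar profile puts the notch at −48° in the first picture and −19.5° now, so the rib is moving with the finger. Going on 18° more, then measuring.

```bash
python3 -m pendant '[-0.0045,-0.0012,0,0,0,-0.105,0, -0.0045,-0.0012,0,0,0,-0.105,0, -0.0045,-0.0012,0,0,0,-0.105,0, 0,0,0,0,0,0,0]'
python3 - <<'E'
from ang import *
s=observe(); im=get_image("wrist")[:,:,::-1].copy(); cv2.imwrite("pics/w6.png",im); q=prof("wrist",im,s); print(q[106:],q[:10])
x=R.from_rotvec(s["ee_rot"]).as_matrix()[:,0]; print(np.degrees(np.arctan2(x[1],x[0])))
im=get_image("side")[:,:,::-1].copy();cv2.imwrite("pics/s6.png",im); q=prof("side",im,s); print(q[106:],q[:10])
# foot corners / edges seen in w1 pose for jig yaw: rim dark edges via lines in wrist0
a=cv2.cvtColor(cv2.imread("pics/wrist0.png"),cv2.COLOR_BGR2HSV); m=((a[...,1]<70)).astype(np.uint8)*255; m[:, :185]=0; m[:,370:]=0; m[185:]=0
m=cv2.morphologyEx(m,cv2.MORPH_OPEN,np.ones((5,5)));c=max(cv2.findContours(m,0,1)[0],key=cv2.contourArea)[:,0].astype(float)
s0=dict(position=np.array([.6245,-.00005,.2072]),ee_rot=np.array([-2.22086,-2.22075,.00168]))
w=at("wrist",c,.02,s0)[:,:2]; print(cv2.minAreaRect(w.astype(np.float32)*1000))
E
```

```text
clock: 7.95
position: [0.5383, 0.1016, 0.062]
ee_rot: [-2.235, -2.207, 0.0]
force: [-0.1, 0.3, -0.2]
width: 0.005
gripper_force: 0.0
[ 77  76  81  86  88  88  87  82  80 159 174 162 143 126] [106  95 118 180 169 181 172 166 176 166]
89.27729576634827
[ 77  53  46  48  50  51  52  52  47  43  50  83 133 157] [154 163 193 208 204 200 194 191 194 191]
((579.2644653320312, 86.32608795166016), (157.51028442382812, 157.93711853027344), 5.37256383895874)
```

Jig fit: centre (0.5793, 0.0863), side 157.7 mm (160 given), yaw 5.4°. The notch is at about −0.5° to 0°, so another ~5.5° is needed.

```bash
python3 -m pendant '[-0.0022,-0.0006,0,0,0,-0.05,0, -0.0020,-0.0006,0,0,0,-0.048,0, 0,0,0,0,0,0,0]'
python3 -m pendant '[0.015,0,0,0,0,0,0, 0,0,-0.04,0,0,0,0, 0,0,-0.04,0,0,0,0, 0,-0.05,-0.05,0,0,0,0, -0.06,0,0,0,0,0,0, -0.05,0,0,0,0,0,0, 0,0,0,0,0,0,0, 0,0,0,0,0,0,0]'
python3 - <<'E'
from ang import *
s=observe(); im=get_image("wrist")[:,:,::-1].copy(); cv2.imwrite("pics/w7.png",im)
for z in (.064,): 
  q=prof("wrist",im,s,(.5793,.0863)); print(q)
T=at("wrist",[(0,0),(639,399)],.06); print(T)
p=camera_params("wrist")
M=R.from_rotvec(s["ee_rot"]).as_matrix(); Tc=np.array(p["T_tool_cam"])
X=np.array([[.5793,.0863,.08],[.636,.0917,.05]]); X=((X-s["position"])@M-Tc[:3,3])@Tc[:3,:3]
uv=cv2.projectPoints(X,np.zeros(3),np.zeros(3),np.array(p["intrinsics"]),np.array(p["dist"]))[0].reshape(-1,2); print(uv,s["position"])
c=uv[0].astype(int); x0,y0=max(c[0]-70,0),max(c[1]-70,0); print(x0,y0); cv2.imwrite("pics/w7b.png",cv2.resize(im[y0:y0+140,x0:x0+180],None,fx=4.2,fy=4.2,interpolation=cv2.INTER_CUBIC))
E
```

```text
clock: 8.43
position: [0.5372, 0.0978, 0.0619]
ee_rot: [-2.124, -2.315, -0.0]
force: [0.1, -0.1, -0.6]
width: 0.002
gripper_force: 0.1
clock: 9.43
position: [0.5015, 0.0004, 0.1862]
ee_rot: [-2.122, -2.316, -0.001]
force: [-0.3, 0.8, -0.3]
width: 0.007
gripper_force: 0.0
[100  92  97 101 147 178 176 184 170 171 172 169 171 180 170 170 177 174
 170 174 182 171 172 184 172 171 177 174 172 176 182 173 174 179 176 174
 179 180 173 177 187 175 175 178 177 174 179 181 174 175 186 175 174 180
 175 173 175 175 172 173 178 146 142 132 123 119 114 114 113 114 117 138
 165 179 172 169 171 172 169 171 184 169 169 177 171 167 174 179 167 171
 185 168 168 170 169 167 170 170 167 169 172 168 169 170 169 168 169 169
 168 171 181 167 169 185 169 177 188 174 181 131]
[[ 0.20469938  0.14712844  0.06      ]
 [ 0.96621173 -0.2589983   0.06      ]]
[[416.82857533 102.95537915]
 [466.70911944 102.88963691]] [5.01525991e-01 4.04591108e-04 1.86161115e-01]
346 32
```

View pics/w7b.png

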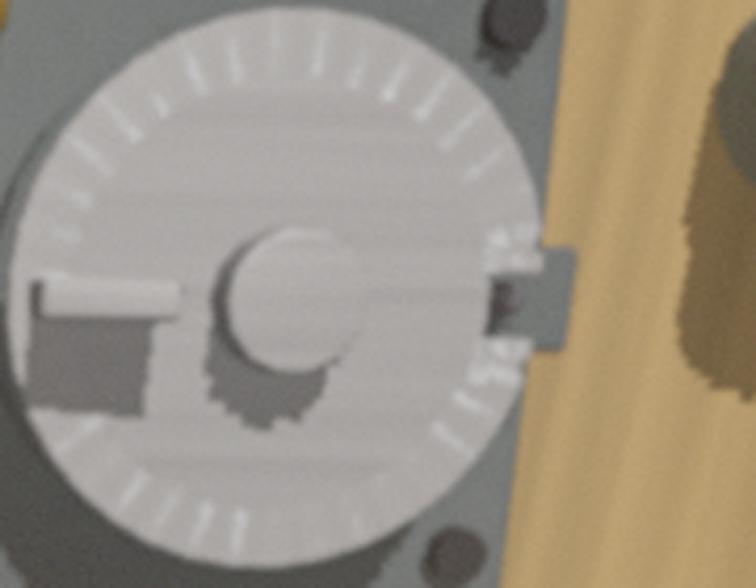

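The pin, at (505,303), stands mid-notch (edges at y≈272 and 340), the ear is centred at y≈299, and the hub at (298,300) is where predicted. Now over the hub, 4 mm to the side away from the rib, and down to just above it.

```bash
python3 -m pendant '[0.0394,0.0444,0,0,0,0,0, 0.0394,0.0444,0,0,0,0,0, 0,0,0.04,0,0,0,0, 0,0,0.04,0,0,0,0, 0,0,0.022,0,0,0,0, 0,0,0,0,0,0,0]'
python3 -m pendant '[0,0,0.004,0,0,0,0, 0,0,0.003,0,0,0,0, 0,0,0,0,0,0,0]'
```

```text
clock: 10.22
position: [0.5813, 0.0871, 0.0824]
ee_rot: [-2.117, -2.317, 0.004]
force: [-0.0, -0.9, -0.4]
width: 0.006
gripper_force: 0.0
clock: 10.6
position: [0.5832, 0.0855, 0.0776]
ee_rot: [2.121, 2.317, 0.001]
force: [0.3, -0.4, 0.5]
width: 0.004
gripper_force: 0.0
```

```bash
python3 -m pendant '[0,0,0.003,0,0,0,0, 0,0,0.003,0,0,0,0, 0,0,0,0,0,0,0]'|egrep "pos|^force";python3 -m pendant '[0,0,0.003,0,0,0,0, 0,0,0,0,0,0,0]'|egrep "pos|^force"; python3 -m pendant '[0,0,0.002,0,0,0,0, 0,0,0,0,0,0,0]'|egrep "pos|^force"
```

```text
position: [0.5827, 0.0853, 0.0708]
force: [0.0, 0.2, 0.2]
position: [0.5828, 0.0853, 0.0679]
force: [-0.2, -0.4, 0.2]
position: [0.5829, 0.0853, 0.066]
force: [-0.3, 0.2, 0.7]
```

```bash
python3 -m pendant '[0,0,0.002,0,0,0,0, 0,0,0,0,0,0,0]'|egrep "pos|^force";python3 -m pendant '[0,0,0.002,0,0,0,0, 0,0,0,0,0,0,0]'|egrep "pos|^force"; python3 -m pendant '[0,0,0.002,0,0,0,0, 0,0,0,0,0,0,0]'|egrep "pos|^force"
```

```text
position: [0.5829, 0.0853, 0.064]
force: [1.2, -0.6, 1.1]
position: [0.5829, 0.0854, 0.062]
force: [-0.1, -0.3, 1.1]
position: [0.5831, 0.0854, 0.0605]
force: [-0.9, -0.1, 4.5]
```

Contact at TCP z ≈ 0.061. Fully home should be about 9 mm lower.

```bash
for k in 1; do python3 -m pendant '[0,0,0.002,0,0,0,0, 0,0,0,0,0,0,0]'|egrep "pos|^force";python3 -m pendant '[0,0,0.002,0,0,0,0, 0,0,0,0,0,0,0]'|egrep "pos|^force"; python3 -m pendant '[0,0,0.002,0,0,0,0, 0,0,0,0,0,0,0]'|egrep "pos|^force"; done
```

```text
position: [0.5831, 0.0854, 0.0587]
force: [-2.8, 0.0, 7.1]
position: [0.5831, 0.0854, 0.0567]
force: [-1.3, 0.7, 7.6]
position: [0.5831, 0.0854, 0.0547]
force: [-1.6, 0.1, 6.6]
```

It is sliding at about 7 N, already past where the pin would have stopped it. Continuing until it bottoms.

```bash
python3 -m pendant '[0,0,0.002,0,0,0,0, 0,0,0,0,0,0,0]'|egrep "pos|^force";python3 -m pendant '[0,0,0.001,0,0,0,0, 0,0,0,0,0,0,0]'|egrep "pos|^force"; python3 -m pendant '[0,0,0.001,0,0,0,0, 0,0,0,0,0,0,0]'|egrep "pos|^force"
```

```text
position: [0.5831, 0.0854, 0.0528]
force: [-2.7, -0.6, 7.0]
position: [0.5832, 0.0854, 0.0524]
force: [-5.5, -1.1, 15.3]
position: [0.5832, 0.0854, 0.0523]
force: [-9.2, -0.9, 25.8]
```

It stopped hard after about 9 mm, at 26 N. Retract straight up and check.

```bash
python3 -m pendant '[0,0,-0.003,0,0,0,0, 0,0,-0.02,0,0,0,0, 0,0,-0.05,0,0,0,0, 0,0,-0.06,0,0,0,0, -0.05,-0.04,0,0,0,0,0, -0.05,-0.04,0,0,0,0,0, 0,0,0,0,0,0,0, 0,0,0,0,0,0,0]'
python3 - <<'E'
from ang import *
s=observe(); im=get_image("wrist")[:,:,::-1].copy(); cv2.imwrite("pics/w8.png",im)
q=prof("wrist",im,s,(.5793,.0863),z=.055); print(q[-6:],q[:8])
# plate rim: circle fit at z=.055
g=cv2.cvtColor(im,cv2.COLOR_BGR2GRAY); hsv=cv2.cvtColor(im,cv2.COLOR_BGR2HSV)
M=R.from_rotvec(s["ee_rot"]).as_matrix(); p=camera_params("wrist"); Tc=np.array(p["T_tool_cam"])
X=((np.array([[.5793,.0863,.055]])-s["position"])@M-Tc[:3,3])@Tc[:3,:3]
c=cv2.projectPoints(X,np.zeros(3),np.zeros(3),np.array(p["intrinsics"]),np.array(p["dist"]))[0].ravel()
m=((hsv[...,1]<30)&(g>135)).astype(np.uint8); yy,xx=np.mgrid[:400,:640]; m[np.hypot(xx-c[0],yy-c[1])>85]=0
k=max(cv2.findContours(m,0,1)[0],key=cv2.contourArea); h=cv2.convexHull(k)[:,0].astype(float)
for z in (.055,.064):
    w=at("wrist",h,z,s)[:,:2]*1000; print(z,cv2.fitEllipse(w.astype(np.float32)))
E
```

```text
clock: 14.72
position: [0.5141, -0.0186, 0.1833]
ee_rot: [2.122, 2.316, 0.001]
force: [1.2, 0.4, 0.6]
width: 0.006
gripper_force: 0.0
[172 180 192 179 176 138] [ 86  78  97  86 152 185 178 187]
0.055 ((579.414794921875, 86.19237518310547), (116.31156921386719, 116.79936981201172), 58.1416130065918)
0.064 ((577.2905883789062, 85.46858978271484), (112.87105560302734, 113.34444427490234), 58.14239501953125)
```

With its top face at z = 0.055 (home), the rim fits a 116.5 mm circle, against 116 given. Its centre is within 0.2 mm of the jig's axis and the notch is still at about 4.5–5°. Handing in.

```bash
python3 -c "
from cell import *
print(sign_off())"
```

```text
the job is handed in; nothing more can be done
None
```

I turned the plate until its notch stood over the pin, pressed it about 9 mm down to its stop, withdrew the hand and handed the job in; the final image check showed it fully home and centred, but sign-off returned no verdict.

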